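# Press the plugs of a flange cover home crosswise

### The arm

A 7-joint arm with a two-finger parallel gripper is mounted at the origin on the work surface. World frame = base frame: x ahead of the robot, y to its left, z up, the work surface at z = 0. Lengths are in mm, angles in degrees, forces in N, time in s.
With the tool pointing down it reaches from about 350 to 900 mm from the base axis. Payload 19.9 kg.
Tool frame: the origin (TCP) lies on the centre line of the jaws, within the pads' length; the fingertips stand 17 mm ahead of it and the grasp point (between the pads) lies 2 mm behind it (bot.nose_length is the z of the fingertips in the tool frame, in mm); z points along the fingers, y is the line along which they close (so a half turn about z gives the same grasp; the last joint's range is limited). The gripper opens to 85 mm and grips with 20 to 120 N. Pads are 22 mm wide; open, the fingers measure 114 mm over their backs; the gripper's body (76 mm by 85 mm) begins 54 mm behind the grasp point. The pads swing forward as they close: fully open they stand 13 mm farther back than shut.
Start: joints at [68.383, 23.915, -0.59, 92.452, 0.269, 63.638, -3.037], TCP at [205.948, -590.075, 248.26] pointing down, gripper open.
Joint ranges: [-161.28, 161.28], [-22.2, 115.67], [-73.04, 71.86], [3.21, 147.25], [-68.34, 248.33], [10.77, 114.83], [-161.83, 161.83]. Speed limits (degrees/s): [108.29, 108.29, 136.94, 136.94, 172.46, 172.46, 172.46].

### API

Orientations are given as a 3x3 rotation matrix whose columns are the frame's x, y, z axes.
In Python, from workcell import bot gives the robot as it stands.
- The arm moves only by the shell command python3 -m inch 'ROWS'. ROWS is a JSON object of lists of equal length, an entry for each row: "grip": the finger opening in cm, from 0 to 8.54; "delta_pos": the shift along the tool's x, y, z in cm, a list of three; "delta_rot": the turn, a rotation vector about the tool's x, y, z in rad, a list of three. A call has 1 to 12 rows; each row shifts and turns the commanded pose from where the row before left it, along the tool's axes as they then stand; what a row does not reach is not made up. A row lasts 1/8 s, in which the tool goes at most 62.5 mm and 10.7 degrees, less where a joint would pass 70% of its speed; a pose out of reach is approached as far as the arm can. A call with a gripper value outside its range is refused whole. The fingers move at their own pace and stop on an object; the grip force is fixed at half the most. Time passes only in rows, so rows that do not move let the fingers close. It gives the time, the measured TCP pose, the force, the opening and the grip force at its end, in the units of the state.
- bot.sense(): the state, without advancing time (a new reading comes with each control period).
- bot.grab_frame(name): name is "scene" or "top" or "wrist"; returns the picture (384x512x3 uint8, red, green, blue); there is no depth.
- bot.calibration(name): a dict with "fovy" (degrees; the focal length in pixels is half the picture's height over the tangent of half this angle, whatever the lens; pixels are square), "cx", "cy" (the principal point, pixels), "origin" and "rotation" of the camera in the world. Camera axes: x right, y down, z forward; pixel columns grow to the right and rows downward; lengths in mm; the calibration is good to about 2 mm. The wrist camera is an equidistant fisheye: a pixel r from the principal point sees the ray r / f radians off the axis. A picture is of the moment at which its call begins: read the wrist's pose just before it. calibration takes no time and is no camera call; for the wrist camera it gives the pose at the moment of the call.
- bot.close_job(): hands the job in; it is judged then, once.
Trained networks look in the newest picture that a camera, given by its name, has taken for a name from the list of things; names that differ only in an ending like _2 or _b are one class to them, and where a whole thing is asked for, a point or a joint stands for the part that bears it (a point fixed in the world has none). Each returns a list of dicts, best first, with "conf" (0 to 1); they miss things now and then, are a little off and sometimes report something else, mostly with a low value. They report only what shows in the picture. A call takes as long as a camera call. They do not tell look-alikes from the thing itself.
- bot.recognise(camera, name): "centre" ([column, row] in pixels, amid what is visible of it).
- bot.silhouettes(camera, name): "region" (384x512 bool, what is visible of it) and "centre" ([column, row] in pixels, amid what is visible of it).
The state is a dict: "clock": time; "joint_positions": joint angles; "joint_velocities": joint speeds; "joint_torque": joint torques, N m; "eef_pos": TCP position; "orientation": TCP orientation; "ft_force": force on the tool from outside, world axes, zero at the start; "wrist_torque": the same for the moment, N m; "width": finger opening in mm; "gripper_force": force on a finger pad.
Only numpy, scipy, OpenCV 4.12 (cv2) and the standard library are available. Lean on these libraries where they do the work, as an engineer would, in place of code of your own. Each camera call takes 0.05 s, during which the arm holds its last target. There are 200 camera calls.

### The job

The red protective cover on the gold flange collar is held by four white push plugs that still stand proud. With the fingertips, gently press each plug straight down until its head sits fully home on the cover, crosswise so that the cover seats square: first the plug beside the pull tab, next the one straight across from it, then the other two in either order. Only press: do not lift, tip or shove the collar, and leave the bit rack, driver, acrylic cube and socket alone.

Things in the scene. Friction and masses are not known exactly. Their poses are not given: they have to be found in the camera images.
- collar: gold flange collar, loose on the granite, 0.6 to 0.9 kg, hub 84 mm across, 36 high; flange 130 mm across, 12 thick; on it a red cover 120 mm across, 4 thick, flat top 52 mm above the bench, whose foam liner gives 1 mm at 15 N; pull tab 22 mm wide reaching 97 mm from the centre. Origin: centre of the underside; z up; x points to the pull tab, y to the left of that. Any yaw
- pull_tab (a point): point on top of the pull tab (red, with a steel eyelet), 84 mm out from the collar's axis, 52 mm above the bench
- plug_tab_top (a point): centre of the top of the first white plug, the one beside the pull tab, 46 mm from the collar's axis along its +x. All four plugs are alike: round head 20 mm across and 5 mm thick on a 10 mm shank. Fully out, the top is 67 mm above the bench; home, the head rests on the cover and its top is 57 mm above the bench
- plug_opposite_top (a point): centre of the top of the plug straight across from the pull tab, 46 mm from the axis along -x of the collar; as the first
- plug_left_top (a point): centre of the top of the plug 46 mm from the axis along +y of the collar; as the first
- plug_right_top (a point): centre of the top of the plug 46 mm from the axis along -y of the collar; as the first
- plug_tab (a joint): how far the plug beside the pull tab has been pressed, m: 0 fully out, 0.010 home against the cover; starts between 0 and 0.003. It slides straight down against about 4 N of friction, has no spring and stays where it is left; at 0.010 it stops firmly on the cover
- plug_opposite (a joint): how far the plug across from the tab has been pressed, m: 0 fully out, 0.010 home against the cover; starts between 0 and 0.003. It slides straight down against about 4 N of friction, has no spring and stays where it is left; at 0.010 it stops firmly on the cover
- plug_left (a joint): how far the plug on the collar's +y side has been pressed, m: 0 fully out, 0.010 home against the cover; starts between 0 and 0.003. It slides straight down against about 4 N of friction, has no spring and stays where it is left; at 0.010 it stops firmly on the cover
- plug_right (a joint): how far the plug on the collar's -y side has been pressed, m: 0 fully out, 0.010 home against the cover; starts between 0 and 0.003. It slides straight down against about 4 N of friction, has no spring and stays where it is left; at 0.010 it stops firmly on the cover
- rack: vertical steel bit rack, fixed: foot 80 x 160 mm, back panel 170 mm high with three ledges of bits, two black sockets on the foot. Origin: centre of the foot's underside; its front faces its -x. Not to be touched
- driver: hex driver lying loose, 210 mm long along its x: yellow handle 95 mm long and 30 mm thick at -x, thin steel shank to +x. Origin: under the middle of its length on the bench. Not to be touched
- cube: clear acrylic sample cube, 40 mm, with a bolt cast inside; loose. Origin: centre of the underside. Not to be touched
- socket: black oxide socket head standing loose, 29 mm across, 34 mm high. Origin: centre of the underside. Not to be touched
Things that resemble listed ones, but are neither listed nor needed, are in the scene too. There is more than one size of the collar; the job needs the largest.

How it is judged (in metres and radians):
On the way, in this order (a step that is already met when the one before it is completed fails the run):
1. the plug beside the pull tab is pressed home while the other three still stand proud (value of joint plug_tab above 0.0085 m and value of joint each of plug_opposite, plug_left, plug_right below 0.006 m), for 0.1 s.
2. the plug straight across is pressed home while the remaining two still stand proud (value of joint each of plug_tab, plug_opposite above 0.0085 m and value of joint each of plug_left, plug_right below 0.006 m), for 0.1 s.
At the end, for the whole second after the job is handed in: All four plugs are home (each within 1.5 mm of its stop), and the collar stands flat and still on the bench (tilt under 0.03 rad) within 20 mm of where it started (value of joint each of plug_tab, plug_opposite, plug_left, plug_right above 0.0085 m and height (world z) of collar below 0.003 m and angle between collar's own z axis and vertical below 0.03 rad and distance of collar from where it was at the start of the episode below 0.02 m and linear speed of collar below 0.01 m/s); the robot touches nothing.
It fails at once if a push on the collar, its cover or a plug of more than 30 N (not gentle) (contact force between any of the fingers, the arm and collar above 30 N).
It fails at once if the collar is lifted (over 6 mm) or tipped (over 0.12 rad) (height (world z) of collar above 0.006 m or angle between collar's own z axis and vertical above 0.12 rad).
It fails at once if the collar is shoved more than 20 mm across the bench (distance of collar from where it was at the start of the episode above 0.02 m).
It fails at once if the driver, cube or socket is moved more than 10 mm (distance of any of driver, cube, socket from where it was at the start of the episode above 0.01 m).
It fails at once if the bit rack is bumped (over 3 N) (contact force between any of the fingers, the arm and rack above 3 N).
It also fails if it takes over 48 s, if anything falls off the work surface, if the arm or the gripper's body presses on something with over 40 N, if the wrist force passes 120 N, or if a joint passes its speed limit or range.

## Working session

There is one attempt and no reset: what is moved stays moved. The work goes in short steps, Python scripts to look and compute and a shell command to move; the robot and the scene stay as the last step left them, time stands still between calls to the robot, and variables do not carry over. Pictures are saved under pics/ and viewed, at most 10 in all, crops included, and the job is handed in when it is done.

```bash
mkdir -p pics; ls
cat > h.py <<'E'
import numpy as np,cv2
from workcell import bot
def ray(c,px,cal=None):
    k=cal or bot.calibration(c); f=192/np.tan(np.radians(k["fovy"]/2))
    d=np.array([px[0]-k["cx"],px[1]-k["cy"]],float)/f
    if c=="wrist":
        r=np.hypot(*d); v=np.array([*(d*(np.sin(r)/r if r>1e-9 else 1)),np.cos(r)])
    else: v=np.array([*d,1.])
    return np.array(k["origin"]),np.array(k["rotation"])@v
def at(c,px,z,cal=None):
    o,v=ray(c,px,cal); return o+v*(z-o[2])/v[2]
def save(c,name):
    im=bot.grab_frame(c); cv2.imwrite("pics/"+name,im[:,:,::-1]); return im
E
python3 - <<'E'
from h import *
for c in("top","scene"):
    im=save(c,c+"1.png")
    for n,z in(("collar",50),("pull_tab",52),("plug_tab_top",66),("plug_left_top",66),("rack",80),("driver",10),("cube",20),("socket",17)):
        for d in bot.recognise(c,n)[:6]: print(c,n,round(d["conf"],2),np.round(d["centre"]),at(c,d["centre"],z).round())
a,b=[cv2.imread(f"pics/{c}1.png") for c in("top","scene")]
s=bot.sense();print({k:np.round(s[k],3) for k in("clock","eef_pos","orientation","ft_force","width")})
for c in("top","scene","wrist"):print(bot.calibration(c))
E
```

```text
pics
top collar 0.96 [297. 196.] [588. -71.  50.]
top collar 0.86 [236. 184.] [618. 115.  50.]
top collar 0.66 [307. 142.] [752. -99.  50.]
top pull_tab 0.98 [240. 179.] [635. 104.  52.]
top pull_tab 0.92 [308. 140.] [ 756. -101.   52.]
top pull_tab 0.68 [298. 197.] [582. -75.  52.]
top plug_left_top 0.73 [378. 272.] [ 367. -306.   66.]
top rack 0.59 [147. 176.] [634. 379.  80.]
top driver 0.75 [375. 275.] [ 353. -312.   10.]
top cube 0.63 [347. 174.] [ 660. -226.   20.]
top socket 0.52 [345. 173.] [ 664. -220.   17.]
scene collar 0.98 [209. 192.] [598. -74.  50.]
scene collar 0.92 [158. 230.] [778. -82.  50.]
scene collar 0.91 [263. 227.] [646. 115.  50.]
scene collar 0.39 [221. 194.] [592. -42.  50.]
scene pull_tab 0.93 [262. 225.] [643. 110.  52.]
scene pull_tab 0.63 [152. 229.] [783. -94.  52.]
scene pull_tab 0.61 [208. 188.] [590. -85.  52.]
scene plug_left_top 0.59 [198. 178.] [ 581. -120.   66.]
scene rack 0.89 [391. 267.] [650. 403.  80.]
scene driver 0.62 [195. 139.] [ 339. -332.   10.]
scene driver 0.43 [392. 264.] [567. 391.  10.]
scene cube 0.91 [149. 198.] [ 671. -218.  
[... 601 characters left out ...]
.02948169],
       [-0.02788055, -0.08613288, -0.99589347]])}
{'fovy': 48.17281724088409, 'cx': 257.2013318216439, 'cy': 191.94327709433244, 'origin': array([1283.12282527,  500.52463465,  676.31376915]), 'rotation': array([[-0.52800649,  0.49500804, -0.69005521],
       [ 0.84920029,  0.29986062, -0.43467514],
       [-0.0082473 , -0.81550638, -0.57868932]])}
{'fovy': 65.70646984690485, 'cx': 259.63580030034257, 'cy': 191.03159863549018, 'origin': array([ 269.94446901, -567.02516583,  374.3425908 ]), 'rotation': array([[ 3.29824923e-01, -9.09056582e-01, -2.54620602e-01],
       [-9.44041963e-01, -3.17756321e-01, -8.84064058e-02],
       [-5.40880714e-04,  2.69531169e-01, -9.62991514e-01]])}
```

Run:
```python
import cv2
a=cv2.imread("pics/top1.png");b=cv2.imread("pics/scene1.png")
cv2.imwrite("pics/topc.png",cv2.resize(a[90:290,130:395],(795,600),interpolation=cv2.INTER_CUBIC))
cv2.imwrite("pics/scenec.png",cv2.resize(b[110:310,130:395],(795,600),interpolation=cv2.INTER_CUBIC))
```

```text
(no output)
```

View pics/topc.png

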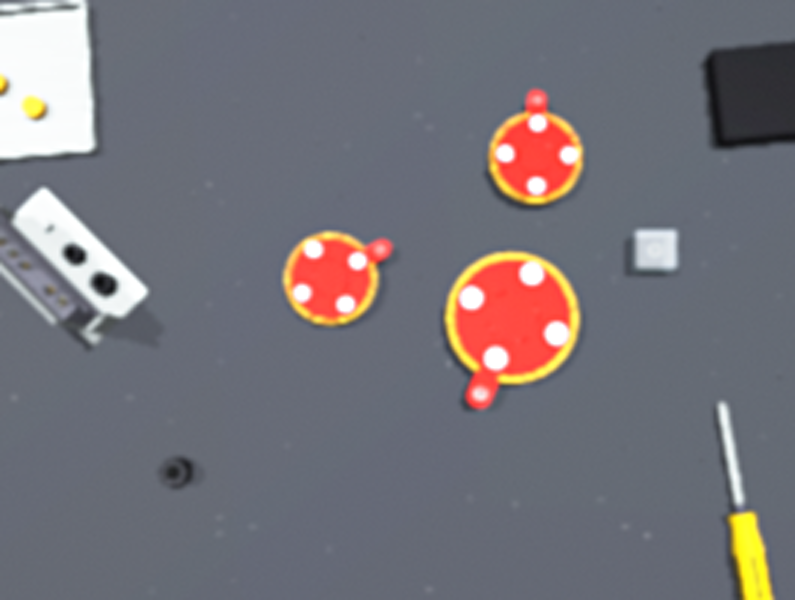

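View pics/scenec.png

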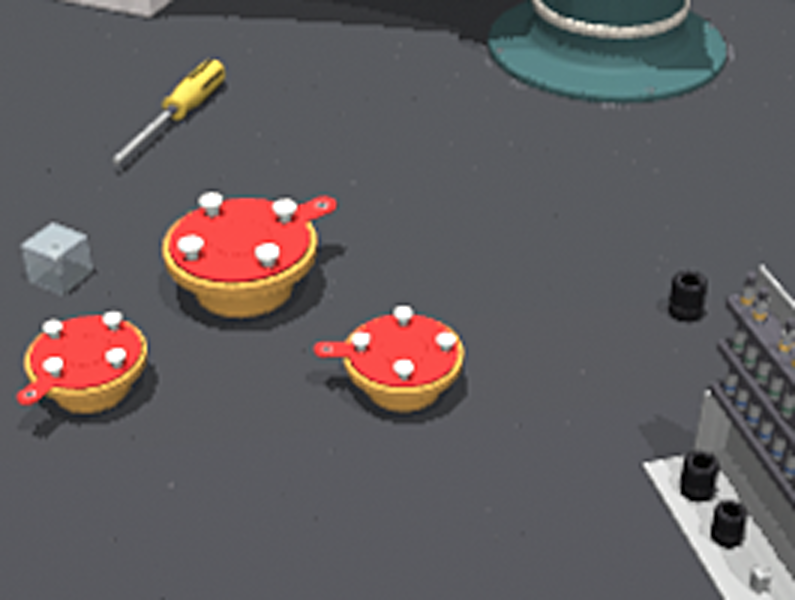

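The top view shows the largest collar centred near pixel (301,196), with its tab toward (290,221). The scene view agrees. The driver, cube, socket and the two smaller collars stand clear.

Run:
```python
from h import *
from scipy.optimize import least_squares
print(bot.nose_length)
obs={}
for c,box in(("top",(275,170,325,232)),("scene",(180,170,246,220))):
    im=cv2.imread(f"pics/{c}1.png").astype(int); x0,y0,x1,y1=box
    B,G,R=im[...,0],im[...,1],im[...,2]
    w=(np.minimum(B,G)>125)&(abs(R-B)<70)
    m=np.zeros(w.shape,np.uint8); m[y0:y1,x0:x1]=w[y0:y1,x0:x1]
    n,l,st,ce=cv2.connectedComponentsWithStats(m,connectivity=8)
    obs[c]=[(st[i][4],ce[i]) for i in range(1,n) if st[i][4]>=8]
    for a,p in obs[c]: print(c,a,p.round(1),at(c,p,65).round(1))
```

```text
17.0
top 50 [306.8 180.7] [631.1 -97.9  65. ]
top 49 [286.6 188.7] [606.2 -37.8  65. ]
top 52 [315.3 200.7] [ 571.7 -123.4   65. ]
top 48 [294.8 209. ] [545.9 -62.8  65. ]
top 12 [289.5 221. ] [510.1 -47.6  65. ]
scene 44 [199.8 176.9] [ 574.1 -121.6   65. ]
scene 44 [224.5 178.9] [548.7 -61.2  65. ]
scene 44 [193.1 191.3] [634.  -95.4  65. ]
scene 42 [218.7 194. ] [610.3 -34.7  65. ]
```

```bash
python3 -m inch '{"grip":[0,0,0,0,0,0,0,0,0,0,0,0],"delta_pos":[[2.5,-2.0,0.5],[4.4,-3.4,0.5],[4.4,-3.4,0.5],[4.4,-3.4,0.5],[4.4,-3.4,0.6],[4.4,-3.4,0.6],[4.4,-3.4,0.6],[4.4,-3.4,0.6],[4.4,-3.4,0.6],[4.4,-3.4,0.6],[4.4,-3.4,0.6],[3.1,-2.6,0.6]],"delta_rot":[[0,0,0],[0,0,0],[0,0,0],[0,0,0],[0,0,0],[0,0,0],[0,0,0],[0,0,0],[0,0,0],[0,0,0],[0,0,0],[0,0,0]]}'
python3 -m inch '{"grip":[0,0],"delta_pos":[[0,0,0],[0,0,0]],"delta_rot":[[0,0,0],[0,0,0]]}'
python3 - <<'E'
from h import *
s=bot.sense();print(s["clock"],s["eef_pos"],s["orientation"].round(3) if hasattr(s["orientation"],"round") else s["orientation"],s["ft_force"])
k=bot.calibration("wrist");im=save("wrist","w1.png").astype(int)
import pickle;pickle.dump(k,open("k1.pkl","wb"))
R,G,B=im[...,0],im[...,1],im[...,2]
w=((np.minimum(B,G)>125)&(abs(R-B)<50)).astype(np.uint8)
n,l,st,ce=cv2.connectedComponentsWithStats(w)
for i in range(1,n):
    if st[i][4]>40: print(st[i],ce[i].round(1),at("wrist",ce[i],65,k).round(1))
E
```

```text
clock: 2.4
eef_pos: [548.1, -59.9, 180.2]
orientation: [[0.944, 0.331, 0.0], [0.331, -0.944, 0.0], [0.001, -0.0, -1.0]]
ft_force: [0.7, -1.5, 0.5]
width: -0.2
gripper_force: 0.0
clock: 2.65
eef_pos: [546.9, -62.7, 180.2]
orientation: [[0.944, 0.329, -0.0], [0.329, -0.944, -0.0], [-0.0, 0.0, -1.0]]
ft_force: [-0.7, 0.6, 0.3]
width: 0.1
gripper_force: 0.0
2.65 [546.8955086  -62.65825083 180.2355558 ] [[ 0.944  0.329 -0.   ]
 [ 0.329 -0.944 -0.   ]
 [-0.     0.    -1.   ]] [-0.70326716  0.55792107  0.34743816]
[     0      0    512    384 101742] [246.3 154.2] [573.  -41.1  65. ]
[361  16  14  15 168] [367.4  23.1] [715.1 -99.   65. ]
[175  30   9   8  53] [179.2  33.5] [652.   44.7  65. ]
[142  33  15  15 175] [148.6  39.9] [640.5  69.4  65. ]
[117  76  14  16 166] [123.6  83.5] [598.9  79.6  65. ]
[323 101  24  24 446] [334.4 112.1] [630.6 -97.4  65. ]
[243 104  25  24 462] [254.8 115.5] [605.2 -37.4  65. ]
[325 178  23  23 403] [335.9 188.7] [ 570.6 -123.    65. ]
[249 183  23  22 401] [260.1 193.2] [545.3 -62.8  65. ]
[228 215  11  10  60] [232.6 219.3] [515.2 -48.   65. ]
[ 259  214   61   59 1833] [291.  242.5] [ 511.  -104.2   65. ]
[245 227  11  40 351] [250.5 244.2] [497.6 -70.4  65. ]
[255 303  10  17 145] [259.9 311.4] [ 427.4 -103.9   65. ]
[403 332  16  20 183] [409.8 341.7] [ 425.5 -300.9   65. ]
```

View pics/w1.png

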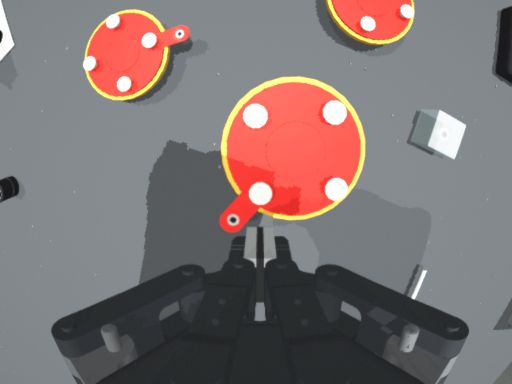

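The wrist view confirms it: the four plugs are at (260,193) by the tab, (334,112) opposite, (336,189) left and (255,116) right. This agrees with the top camera to within 2 mm.

```bash
python3 -m inch '{"grip":[0,0,0,0,0,0,0,0,0],"delta_pos":[[-0.1,0,2.0],[0,0,3.0],[0,0,2.6],[0,0,1.4],[0,0,0.4],[0,0,0.25],[0,0,0.2],[0,0,0.2],[0,0,0]],"delta_rot":[[0,0,0],[0,0,0],[0,0,0],[0,0,0],[0,0,0],[0,0,0],[0,0,0],[0,0,0],[0,0,0]]}'
```

```text
clock: 3.82
eef_pos: [546.4, -62.6, 80.1]
orientation: [[0.944, 0.329, 0.001], [0.329, -0.944, -0.0], [0.001, 0.0, -1.0]]
ft_force: [0.9, -1.8, 2.8]
width: -0.2
gripper_force: 1.6
```

```bash
python3 -m inch '{"grip":[0,0,0,0,0],"delta_pos":[[0,0,0.15],[0,0,0.15],[0,0,0.15],[0,0,0.05],[0,0,0]],"delta_rot":[[0,0,0],[0,0,0],[0,0,0],[0,0,0],[0,0,0]]}'
```

```text
clock: 4.45
eef_pos: [546.1, -62.5, 74.7]
orientation: [[0.944, 0.33, -0.0], [0.33, -0.944, 0.0], [0.0, -0.0, -1.0]]
ft_force: [2.4, -1.9, 3.6]
width: 0.4
gripper_force: 1.7
```

```bash
python3 -m inch '{"grip":[0,0,0],"delta_pos":[[0,0,0.05],[0,0,0.03],[0,0,0]],"delta_rot":[[0,0,0],[0,0,0],[0,0,0]]}'
```

```text
clock: 4.82
eef_pos: [546.1, -62.5, 73.9]
orientation: [[0.944, 0.33, -0.0], [0.33, -0.944, 0.0], [-0.0, -0.0, -1.0]]
ft_force: [2.4, -1.5, 2.7]
width: 0.3
gripper_force: 1.8
```

```bash
python3 -m inch '{"grip":[0,0,0],"delta_pos":[[0,0,0.03],[0,0,0.03],[0,0,0]],"delta_rot":[[0,0,0],[0,0,0],[0,0,0]]}'
```

```text
clock: 5.2
eef_pos: [546.1, -62.5, 73.5]
orientation: [[0.944, 0.33, 0.0], [0.33, -0.944, 0.0], [0.0, -0.0, -1.0]]
ft_force: [2.0, -0.3, 6.1]
width: 0.5
gripper_force: 3.3
```

```bash
python3 -m inch '{"grip":[0,0,0],"delta_pos":[[0,0,0.02],[0,0,0.02],[0,0,0]],"delta_rot":[[0,0,0],[0,0,0],[0,0,0]]}'
```

```text
clock: 5.58
eef_pos: [546.1, -62.5, 73.2]
orientation: [[0.944, 0.33, 0.0], [0.33, -0.944, -0.0], [0.0, 0.0, -1.0]]
ft_force: [0.1, -0.9, 9.6]
width: 0.3
gripper_force: 4.8
```

```bash
python3 -m inch '{"grip":[0,0,0,0,0,0,0],"delta_pos":[[0,0,-1.0],[0,0,-2.0],[2.0,1.8,0],[2.8,2.5,0],[2.06,1.81,0],[0,0,0],[0,0,0]],"delta_rot":[[0,0,0],[0,0,0],[0,0,0],[0,0,0],[0,0,0],[0,0,0],[0,0,0]]}'
python3 - <<'E'
from h import *
k=bot.calibration("wrist");im=save("wrist","w2.png").astype(int)
R,G,B=im[...,0],im[...,1],im[...,2]
w=((np.minimum(B,G)>125)&(abs(R-B)<50)).astype(np.uint8)
n,l,st,ce=cv2.connectedComponentsWithStats(w)
for i in range(1,n):
    if 150<st[i][4]<1500: print(st[i],ce[i].round(1),at("wrist",ce[i],66,k).round(1))
E
```

```text
clock: 6.45
eef_pos: [630.1, -97.2, 102.7]
orientation: [[0.944, 0.33, -0.001], [0.33, -0.944, 0.0], [-0.001, -0.001, -1.0]]
ft_force: [-2.0, 0.3, 0.5]
width: -0.1
gripper_force: 0.0
[278   7  23  21 387] [288.8  16.9] [749.3 -71.5  66. ]
[374  48  21  21 340] [384.1  57.9] [ 748.8 -130.    66. ]
[310  72  23  23 408] [321.3  82.9] [ 719.9 -100.5   66. ]
[ 36 114  18  19 241] [ 43.9 122.4] [648.4  60.7  66. ]
[ 21 166  16  18 201] [ 27.7 173.9] [608.6  70.3  66. ]
[ 244  211   34   56 1176] [260.7 235.1] [625.4 -98.7  66. ]
[144 216  30  29 670] [158.7 229.7] [606.9 -38.3  66. ]
[255 302  11  19 174] [259.9 311.8] [ 570.  -117.6   66. ]
[402 332  17  20 202] [409.5 341.9] [ 568.9 -250.2   66. ]
```

View pics/w2.png

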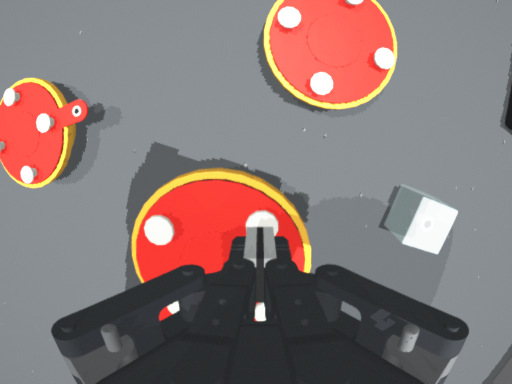

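The fingertips are centred over the opposite plug at (262,225), and the collar hasn't shifted.

```bash
python3 -m inch '{"grip":[0,0,0,0,0,0,0,0,0,0,0],"delta_pos":[[0.05,0,1.0],[0,0,0.6],[0,0,0.25],[0,0,0.2],[0,0,0.2],[0,0,0.2],[0,0,0.15],[0,0,0.15],[0,0,0.1],[0,0,0.02],[0,0,0]],"delta_rot":[[0,0,0],[0,0,0],[0,0,0],[0,0,0],[0,0,0],[0,0,0],[0,0,0],[0,0,0],[0,0,0],[0,0,0],[0,0,0]]}'
```

```text
clock: 7.88
eef_pos: [631.5, -97.4, 74.3]
orientation: [[0.944, 0.33, 0.0], [0.33, -0.944, 0.0], [0.0, -0.0, -1.0]]
ft_force: [-2.8, 0.4, 3.0]
width: -0.1
gripper_force: 1.5
```

```bash
python3 -m inch '{"grip":[0,0,0,0],"delta_pos":[[0,0,0.05],[0,0,0.03],[0,0,0.03],[0,0,0]],"delta_rot":[[0,0,0],[0,0,0],[0,0,0],[0,0,0]]}'
```

```text
clock: 8.38
eef_pos: [631.7, -97.5, 73.5]
orientation: [[0.944, 0.33, 0.0], [0.33, -0.944, -0.0], [0.0, 0.0, -1.0]]
ft_force: [-2.9, 0.3, 7.0]
width: 0.2
gripper_force: 3.5
```

```bash
python3 -m inch '{"grip":[0,0,0],"delta_pos":[[0,0,0.02],[0,0,0.02],[0,0,0]],"delta_rot":[[0,0,0],[0,0,0],[0,0,0]]}'
python3 -m inch '{"grip":[0,0,0,0,0,0,0],"delta_pos":[[0,0,-1.0],[0,0,-2.0],[-1.5,0.1,0],[-3.0,0.2,0],[-2.0,0.1,0],[0,0,0],[0,0,0]],"delta_rot":[[0,0,0],[0,0,0],[0,0,0],[0,0,0],[0,0,0],[0,0,0],[0,0,0]]}'
```

```text
clock: 8.75
eef_pos: [631.8, -97.5, 73.2]
orientation: [[0.944, 0.329, 0.001], [0.329, -0.944, -0.0], [0.001, 0.0, -1.0]]
ft_force: [-2.9, 1.2, 9.0]
width: 0.0
gripper_force: 4.6
clock: 9.62
eef_pos: [571.6, -122.6, 103.0]
orientation: [[0.944, 0.329, 0.001], [0.329, -0.944, 0.0], [0.0, 0.0, -1.0]]
ft_force: [0.3, -0.2, 0.1]
width: -0.1
gripper_force: 0.0
```

```bash
python3 -m inch '{"grip":[0,0,0,0,0,0,0,0,0,0,0],"delta_pos":[[0,0,1.0],[0,0,0.6],[0,0,0.25],[0,0,0.2],[0,0,0.2],[0,0,0.2],[0,0,0.15],[0,0,0.15],[0,0,0.1],[0,0,0.05],[0,0,0]],"delta_rot":[[0,0,0],[0,0,0],[0,0,0],[0,0,0],[0,0,0],[0,0,0],[0,0,0],[0,0,0],[0,0,0],[0,0,0],[0,0,0]]}'
```

```text
clock: 11.0
eef_pos: [571.5, -122.6, 73.8]
orientation: [[0.944, 0.33, 0.0], [0.33, -0.944, 0.0], [0.0, -0.0, -1.0]]
ft_force: [-1.2, 2.5, 2.7]
width: 0.1
gripper_force: 1.7
```

```bash
python3 -m inch '{"grip":[0,0,0,0],"delta_pos":[[0,0,0.04],[0,0,0.03],[0,0,0.03],[0,0,0]],"delta_rot":[[0,0,0],[0,0,0],[0,0,0],[0,0,0]]}'
```

```text
clock: 11.5
eef_pos: [571.6, -122.7, 73.2]
orientation: [[0.944, 0.329, 0.0], [0.329, -0.944, -0.0], [0.0, 0.0, -1.0]]
ft_force: [-4.6, 2.2, 9.9]
width: -0.3
gripper_force: 5.2
```

```bash
python3 -m inch '{"grip":[0,0,0,0,0,0,0],"delta_pos":[[0,0,-1.0],[0,0,-2.0],[1.8,-2.0,0],[2.5,-2.9,0],[1.77,-2.02,0],[0,0,0],[0,0,0]],"delta_rot":[[0,0,0],[0,0,0],[0,0,0],[0,0,0],[0,0,0],[0,0,0],[0,0,0]]}'
```

```text
clock: 12.38
eef_pos: [606.0, -38.1, 103.5]
orientation: [[0.944, 0.329, 0.001], [0.329, -0.944, -0.001], [0.0, 0.001, -1.0]]
ft_force: [-0.3, -0.1, -1.0]
width: 0.0
gripper_force: 0.0
```

```bash
python3 -m inch '{"grip":[0,0,0,0,0,0,0,0,0,0,0],"delta_pos":[[0,0,1.0],[0,0,0.6],[0,0,0.25],[0,0,0.2],[0,0,0.2],[0,0,0.2],[0,0,0.15],[0,0,0.15],[0,0,0.1],[0,0,0.05],[0,0,0]],"delta_rot":[[0,0,0],[0,0,0],[0,0,0],[0,0,0],[0,0,0],[0,0,0],[0,0,0],[0,0,0],[0,0,0],[0,0,0],[0,0,0]]}'
```

```text
clock: 13.75
eef_pos: [606.0, -37.3, 73.8]
orientation: [[0.944, 0.329, -0.0], [0.329, -0.944, 0.0], [-0.0, -0.0, -1.0]]
ft_force: [-1.9, -1.5, 4.3]
width: -0.1
gripper_force: 1.8
```

```bash
python3 -m inch '{"grip":[0,0,0],"delta_pos":[[0,0,0.03],[0,0,0.03],[0,0,0]],"delta_rot":[[0,0,0],[0,0,0],[0,0,0]]}'
```

```text
clock: 14.12
eef_pos: [606.0, -37.3, 73.4]
orientation: [[0.944, 0.329, 0.0], [0.329, -0.944, -0.0], [0.0, 0.0, -1.0]]
ft_force: [-2.9, -1.0, 8.0]
width: 0.1
gripper_force: 3.8
```

Home; now retract and check from the scene and wrist cameras.

```bash
python3 -m inch '{"grip":[0,0,0],"delta_pos":[[0,0,0.02],[0,0,0.02],[0,0,0]],"delta_rot":[[0,0,0],[0,0,0],[0,0,0]]}'
python3 -m inch '{"grip":[0,0,0,0,0,0,0,0],"delta_pos":[[0,0,-1.0],[0,0,-3.0],[0,0,-4.0],[-3.0,-2.0,-2.5],[-4.0,-3.0,0],[-3.0,-3.0,0],[0,0,0],[0,0,0]],"delta_rot":[[0,0,0],[0,0,0],[0,0,0],[0,0,0],[0,0,0],[0,0,0],[0,0,0],[0,0,0]]}'
python3 - <<'E'
from h import *
a=save("scene","s2.png")[160:230,170:260,::-1];b=save("wrist","w3.png")[:,:,::-1]
cv2.imwrite("pics/fin.png",np.hstack([cv2.resize(a,(400,311),interpolation=3),cv2.resize(b,(400,311))]))
E
```

```text
clock: 14.5
eef_pos: [606.1, -37.2, 73.2]
orientation: [[0.944, 0.329, 0.0], [0.329, -0.944, 0.0], [0.0, 0.0, -1.0]]
ft_force: [-3.1, 0.6, 10.0]
width: 0.0
gripper_force: 5.0
clock: 15.5
eef_pos: [485.7, 5.2, 178.3]
orientation: [[0.944, 0.33, 0.001], [0.33, -0.944, -0.0], [0.001, 0.0, -1.0]]
ft_force: [0.2, -0.8, 0.0]
width: -0.1
gripper_force: 0.0
```

View pics/fin.png

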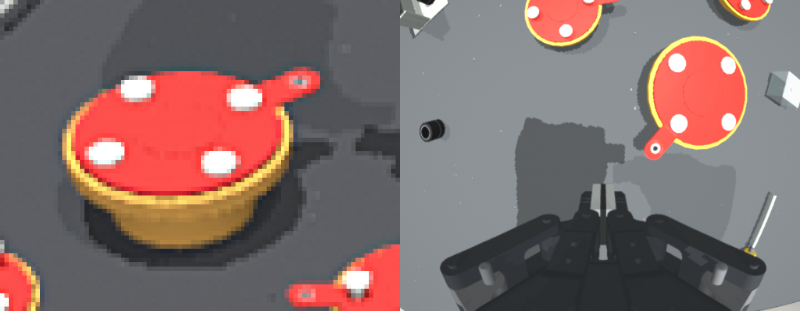

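All four heads, at (137,88), (245,97), (106,153) and (219,162) in the left half, sit flat on the cover. The collar is level and in place, and the arm is clear.

```bash
python3 -c "
from workcell import bot
print(bot.close_job())"
```

```text
the job is handed in; nothing more can be done
None
```

I pressed all four plugs home in the order tab, opposite, left, right, with at most about 10 N read at the wrist between moves; the last pictures show the heads flat on the cover and the collar level and in place, and the job is handed in (no verdict came back).

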